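# Take the paper stop off the registration board's T-track

## Robot

A 6-joint arm with a two-finger parallel gripper is mounted at the origin on the work surface. World frame = base frame: x ahead of the robot, y to its left, z up, the work surface at z = 0. Lengths are in mm, angles in rad, forces in N, time in s.
With the tool pointing down it reaches from about 275 to 825 mm from the base axis. Payload 5.2 kg.
Tool frame: the origin (TCP) lies midway between the tips of the shut fingers; the grasp point (between the pads) lies 19 mm behind it; z points along the fingers, y is the line along which they close (so a half turn about z gives the same grasp; the last joint's range is limited). The gripper opens to 93 mm and grips with 3 to 60 N. Pads are 15 mm wide; open, the fingers measure 128 mm over their backs; the gripper's body (75 mm by 188 mm) begins 65 mm behind the grasp point.
Start: joints at [-1.398, 0.259, 1.535, -0, 1.348, -0.203], TCP at [201.88, -511.615, 218.653] pointing down, gripper open.
Joint ranges: [-3.14, 3.14], [-0.91, 2.08], [0.19, 2.58], [-1.22, 4.36], [0.22, 2.71], [-3.12, 3.12]. Speed limits (rad/s): [2.57, 2.57, 3.14, 3.14, 3.14, 3.14].

## Interface

Orientations are given as a rotation vector (axis times angle).
In Python, from cell import ctrl gives the robot as it stands.
- The arm moves only by the tool carry_out, never from a script. Its arguments are lists of equal length, an entry for each row: "dr": the turn, a rotation vector about the world's x, y, z in rad, a list of three; "linear": the shift along the world's x, y, z in m, a list of three; "jaw": the finger opening in m, from 0 to 0.093. A call has 1 to 5 rows; each row shifts and turns the commanded pose from where the row before left it; what a row does not reach is not made up. A row lasts 1/10 s, in which the tool goes at most 50 mm and 8.59 degrees, less where a joint would pass 70% of its speed; a pose out of reach is approached as far as the arm can. A call with a gripper value outside its range is refused whole. The fingers move at their own pace and stop on an object; the grip force is fixed at half the most. Time passes only in rows, so rows that do not move let the fingers close. It gives the time, the measured TCP pose, the force, the opening and the grip force at its end, in the units of the state.
- ctrl.state(): the state, without advancing time (a new reading comes with each control period).
- ctrl.capture(name): name is "scene" or "side" or "wrist"; returns a dict with "frame" (420x560x3 uint8, red, green, blue), "depth" (420x560 float32, mm along the optical axis (not along the pixel's ray), 0 where there is no reading), "fovy" (degrees; the focal length in pixels is half the picture's height over the tangent of half this angle, whatever the lens; pixels are square), "cx", "cy" (the principal point, pixels), "pose" (4x4, takes a point from camera to world coordinates); the wrist camera has in their place "hand_eye" (4x4, takes a point from camera to tool coordinates, whose origin is the TCP and whose axes are the flange's). Camera axes: x right, y down, z forward; pixel columns grow to the right and rows downward; lengths in mm; the calibration is good to about 2 mm. A picture is of the moment at which its call begins: read the wrist's pose just before it.
- ctrl.hand_in(): hands the job in; it is judged then, once.
The state is a dict: "time": time; "joint_pos": joint angles; "joint_vel": joint speeds; "tau": joint torques, N m; "tool_pos": TCP position; "orientation": TCP orientation; "force": force on the tool from outside, world axes, zero at the start; "wrist_torque": the same for the moment, N m; "opening": opening from 0.0 (shut) to 1.0 (fully open); "grasp_force": force on a finger pad.
Only numpy, scipy, OpenCV 4.12 (cv2) and the standard library are available. Lean on these libraries where they do the work, as an engineer would, in place of code of your own. Each camera call takes 0.05 s, during which the arm holds its last target. There are 200 camera calls.

## Task

Slide the red paper stop along the aluminium T-track of the printing board to the track's open end until it stands wholly clear of the track on the bare wood, without wrenching it against the track or tipping it off the board. Then lift it off and set it down gently, not dropped, upright in the middle of the grey tray; let go of it and leave the brayer, the ink tin and the ink bottle where they are.

Things in the scene. Friction and masses are not known exactly. Their poses are not given: they have to be found in the camera images.
- board: Printing board, fixed: plywood 170 x 440 x 18 mm with an aluminium T-track on it. Origin: at its underside, below the track's centre line, midway along the board. Local y runs along the track to its open end, x across it away from the printed sheet, z up. Wood spans x -130..40, y -220..220 mm; the track y -220 (closed, dark cap) to +90 (open end); beyond that bare wood.
- track_end (a point): Centre line of the T-track at its open end, on the wood (18 mm above the table); axes as the board's. Track 310 mm long, 52 mm wide, its lips' top 19 mm above the wood. Inside: channel 44 wide, 14 high, its floor the wood, level with the 130 mm of bare wood beyond the end; above it two 5 mm lips leave a 20 mm slot.
- stop: Red paper stop, loose, 0.2-0.5 kg, T-foot captive in the track: slides easily with about 2 mm side play, 4 mm lift play. Origin: centre of the foot's underside; axes as the board's while in the track. Foot 40 (x) x 70 (y) x 10 mm high, neck 15 wide, red block 50 x 70 mm from 21 to 41 mm high. Steel fence blade 90 (y) x 4 mm, 3 to 41 mm high, at x = -38 mm, outside the track.
- stop_fin (a point): Middle of the stop's upright red grip fin, 62 mm above the foot's underside: fin 22 mm thick (x), 60 mm long (y, along the track), 41 to 82 mm high (its top is the top of the stop). The foot is clear of the track when the stop's centre is over 35 mm past the track's end; at 60 mm past, it is clear and still well on the wood.
- grey_tray: Grey open tray, fixed to the table, empty: 130 (x) by 170 (y) mm outside, 30 mm high, walls and floor 5 mm thick. Origin: centre of its underside; z up. It may be left or right of the blue tray.
- blue_tray: Blue open tray of the same size, fixed, with a brayer lying in it; not to be used. Origin: centre of its underside.
- brayer: Small ink roller with a wooden handle, 120 mm long (along its y), 32 mm high, lying in the blue tray; leave alone. Origin: on its underside, near its middle.
- ink_tin: Ink tin, 76 mm across, 50 mm high, standing on the table; leave alone. Origin: centre of its underside.
- ink_bottle: White ink bottle, 44 mm across, 130 mm high, standing on the table; leave alone. Origin: centre of its underside.
Things that resemble listed ones, but are neither listed nor needed, are in the scene too. What is shaped like the grey_tray but green is not meant.

How it is judged (in metres and radians):
On the way, in this order (a step that is already met when the one before it is completed fails the run):
1. the stop has been slid past the track's open end: its foot is wholly clear of the track, standing on the bare wood, still upright (y of stop in the frame of board above 0.125 m and z of stop in the frame of board between 0.013 and 0.024 m and angle between stop's own z axis and vertical below 0.15 rad), for 0.1 s.
2. the stop has been lifted at least 30 mm off the board (z of stop in the frame of board above 0.048 m and angle between stop's own z axis and vertical below 0.5 rad), for 0.1 s.
At the end, for the whole second after the job is handed in: The stop stands upright (within 0.08 rad) and at rest on the floor of the grey tray, its origin within 35 mm (tray x) and 45 mm (tray y) of the tray's centre, and the brayer, tin and bottle are within 20 mm of where they were (x of stop in the frame of grey_tray between -0.035 and 0.035 m and y of stop in the frame of grey_tray between -0.045 and 0.045 m and z of stop in the frame of grey_tray between 0.002 and 0.009 m and angle between stop's own z axis and vertical below 0.08 rad and linear speed of stop below 0.02 m/s and distance of each of brayer, ink_tin, ink_bottle from where it was at the start of the episode below 0.02 m); the robot touches nothing.
It fails at once if the stop is wrenched or jammed against the track or board with more than 40 N (contact force between stop and board above 40 N).
It fails at once if the stop is tipped more than 0.6 rad (angle between stop's own z axis and vertical above 0.6 rad).
It fails at once if the stop is dropped into the tray instead of being set down (falling free over it at more than 0.45 m/s, about 10 mm of drop) (x of stop in the frame of grey_tray between -0.065 and 0.065 m and y of stop in the frame of grey_tray between -0.085 and 0.085 m and contact force between the fingers and stop below 0.2 N and linear speed of stop above 0.45 m/s).
It fails at once if a bystander is knocked about (moved more than 20 mm) (distance of any of brayer, ink_tin, ink_bottle from where it was at the start of the episode above 0.02 m).
It also fails if it takes over 64 s, if anything falls off the work surface, if the arm or the gripper's body presses on something with over 40 N, if the wrist force passes 120 N, or if a joint passes its speed limit or range.

## Working session

There is one attempt and no reset: what is moved stays moved. The work goes in short steps, Python scripts to look and compute and a tool call to move; the robot and the scene stay as the last step left them, time stands still between calls to the robot, and variables do not carry over. Pictures are saved under pics/ and viewed, at most 10 in all, crops included, and the job is handed in when it is done.

Besides the shell and the picture viewer there is one more tool, called after "Request:" in YAML: its name, and indented under it one key for each argument. carry_out: Moves the arm, as the interface text tells. Its arguments: {"type":"object","properties":{"dr":{"type":"array"},"linear":{"type":"array"},"jaw":{"type":"array"}},"required":["dr","linear","jaw"]}

```bash
mkdir -p pics
cat > h.py <<'E'
import numpy as np, cv2, pickle
from cell import ctrl
from scipy.spatial.transform import Rotation as R
def cap(n, tag):
    s=ctrl.state(); d=ctrl.capture(n)
    if n=='wrist':
        T=np.eye(4); T[:3,:3]=R.from_rotvec(s['orientation']).as_matrix(); T[:3,3]=s['tool_pos']
        d['pose']=T@np.array(d['hand_eye'])
    pickle.dump(d,open(f'{tag}.pkl','wb')); cv2.imwrite(f'pics/{tag}.png',d['frame'][:,:,::-1]); return d
def cloud(d):
    D=d['depth']; h,w=D.shape; f=h/2/np.tan(np.radians(d['fovy'])/2)
    v,u=np.mgrid[:h,:w]; P=np.stack([(u-d['cx'])/f*D,(v-d['cy'])/f*D,D],-1)
    T=np.array(d['pose']); return P@T[:3,:3].T+T[:3,3]
def load(t): return pickle.load(open(f'{t}.pkl','rb'))
E
python3 -c "
from h import *
for n in ['scene','side']: d=cap(n,n+'0'); print(np.round(d['pose'],2).tolist(),d['fovy'])
print(ctrl.state())"
```

```text
[[-0.55, 0.69, -0.46, 1189.09], [0.83, 0.47, -0.29, 307.96], [0.01, -0.55, -0.84, 1188.62], [0.0, 0.0, 0.0, 1.0]] 51.54485133862202
[[-0.77, -0.47, 0.44, -124.56], [-0.64, 0.57, -0.52, 730.9], [-0.01, -0.68, -0.74, 1239.24], [0.0, 0.0, 0.0, 1.0]] 45.24887373618012
{'time': 0.1, 'joint_pos': array([-1.39778825e+00,  2.59264261e-01,  1.53596328e+00,  1.33815377e-05,
        1.34802359e+00, -2.02767324e-01]), 'joint_vel': array([-0.00112451, -0.00348806, -0.00390907,  0.00226747,  0.00131093,
       -0.00052567]), 'tau': array([ 1.44549020e-03, -4.38214123e+01, -2.84640616e+01,  7.20144203e-02,
        3.62390676e-02, -5.19776631e-05]), 'tool_pos': array([ 201.80261855, -511.10713226,  217.9081696 ]), 'orientation': array([-3.08467562e+00, -5.86485551e-01, -5.92247981e-05]), 'force': array([ 0.28444061, -0.47019392, -0.12491366]), 'wrist_torque': array([-0.02709693, -0.01094856, -0.02278373]), 'grasp_force': 0.0, 'opening': 1.0024356066938176}
```

View pics/scene0.png

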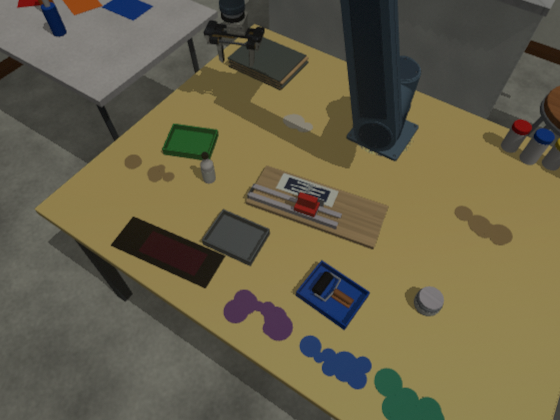

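View pics/side0.png

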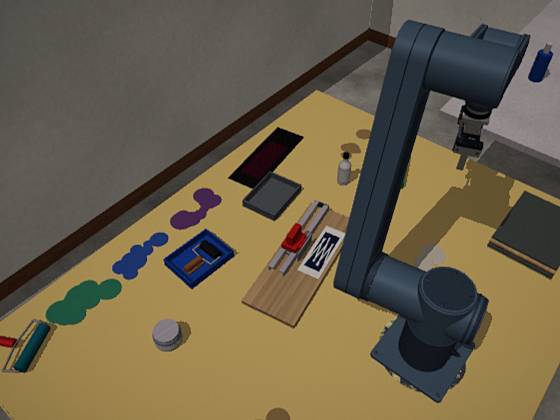

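Scene image: the stop is at (306,203) on the board, with the track's open end towards (340,217) and bare wood on the right. Lookalikes for the tray are the grey tray (236,236), the green one (190,142, excluded), the blue one with the brayer (333,294, excluded) and the dark flat plate (168,252). Lookalikes for the stop are the red cap (521,130) and the red sheet on the far table. I choose the stop at (306,203) and the tray at (236,236), and check them in a close crop.

```bash
python3 -c "
from h import *
d=load('scene0'); f=d['frame'][:,:,::-1]
a=cv2.resize(f[150:275,190:400],None,fx=3.8,fy=3.8,interpolation=cv2.INTER_CUBIC); cv2.imwrite('pics/crop.png',a)
for t in ['scene0','side0']:
    d=load(t);P=cloud(d);c=d['frame'].astype(int);z=P[...,2]
    red=(c[...,0]>110)&(c[...,1]<60)&(c[...,2]<60)&(z>20)&(z<120)&(P[...,0]<800)&(P[...,0]>100)
    Q=P[red]; print(t,'red',len(Q),Q.mean(0).round(1),'zmax',np.percentile(Q[:,2],[5,50,98]).round(1))
    top=Q[Q[:,2]>92]; 
    if len(top)>5: print('fin top',len(top),top.mean(0).round(1),cv2.minAreaRect(top[:,:2].astype(np.float32)))
    # table check
    print('z table',np.median(z[(c[...,0]>150)&(c[...,1]>130)&(c[...,2]<110)]).round(1))
d=load('scene0');P=cloud(d)
for n,(u,v) in dict(tray=(236,236),blue=(333,294),bot=(208,170),tin=(429,300),boardR=(365,215),boardL=(255,185),green=(190,142),trackend=(340,217)).items(): print(n,P[v,u].round(0))
"
```

```text
scene0 red 164 [484.1 -42.2  77.9] zmax [ 54.6  93.  102.2]
fin top 83 [478.  -45.3  98.2] ((477.4355773925781, -45.95700454711914), (18.99875259399414, 55.86592483520508), 8.609800338745117)
z table nan
side0 red 222 [467.9 -37.3  75.9] zmax [ 54.3  61.1 103.6]
fin top 97 [475.7 -40.6  99.4] ((475.39483642578125, -41.570011138916016), (21.69927215576172, 63.20983123779297), 5.865637302398682)
z table -0.5
tray [ 672. -186.    1.]
blue [681. 170.  23.]
bot [ 553. -382.   74.]
tin [556. 406.  45.]
boardR [380. 119.  15.]
boardL [ 495. -236.   38.]
green [ 446. -563.    4.]
trackend [445.  60.  34.]
  return _methods._mean(a, axis=axis, dtype=dtype,
  ret = ret.dtype.type(ret / rcount)
```

View pics/crop.png

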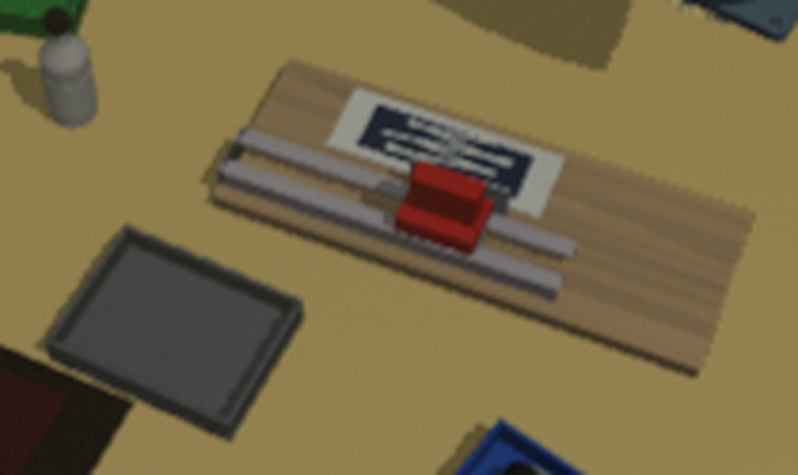

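The crop confirms the choice: red fin at (446,185), the track's open end at (565,265), bare wood to its right, an empty grey tray at (170,330). Now I'll fit the directions.

Run:
```python
from h import *
def box(t,x0,x1,y0,y1,z0,z1,erode=False):
    P=cloud(load(t)).reshape(-1,3)
    m=(P[:,0]>x0)&(P[:,0]<x1)&(P[:,1]>y0)&(P[:,1]<y1)&(P[:,2]>z0)&(P[:,2]<z1); return P[m]
def line(Q):
    vx,vy,x,y=cv2.fitLine(Q[:,:2].astype(np.float32),cv2.DIST_HUBER,0,.01,.01).ravel()
    a=np.degrees(np.arctan2(-vx*np.sign(vy),abs(vy))); return a.round(2),round(float(x-vx/vy*y),1)  # x at y=0
for t in ['scene0','side0']:
    Q=box(t,300,620,-290,300,12,23); print(t,'wood',len(Q),cv2.minAreaRect(Q[:,:2].astype(np.float32)),Q[:,2].mean().round(1))
    Q=box(t,400,560,-290,120,33,42); 
    Q=Q[(Q[:,1]>15)|(Q[:,1]<-95)]
    print('lips',len(Q),line(Q),cv2.minAreaRect(Q[:,:2].astype(np.float32)),Q[:,2].mean().round(1))
    Q=box(t,560,790,-310,-60,24,36); r=cv2.minAreaRect(Q[:,:2].astype(np.float32)); print('rim',len(Q),r,np.median(Q[:,2]).round(1))
    Q=box(t,630,720,-220,-150,-5,15); print('trayfloor',Q.mean(0).round(1))
```

```text
scene0 wood 4283 ((503.6031494140625, -15.921600341796875), (322.6640930175781, 446.2904968261719), 10.897750854492188) 16.7
lips 463 (np.float32(14.02), 462.9) ((482.8439636230469, -89.55155944824219), (66.31103515625, 310.17919921875), 11.189995765686035) 35.7
rim 313 ((679.2948608398438, -177.68572998046875), (134.11978149414062, 171.79347229003906), 7.239675045013428) 27.6
trayfloor [ 675.9 -185.     3.1]
side0 wood 5146 ((467.43475341796875, 1.925506591796875), (316.5722351074219, 508.20068359375), 1.762178659439087) 17.6
lips 455 (np.float32(10.52), 458.3) ((484.036376953125, -84.87641906738281), (53.65496826171875, 311.0446472167969), 10.680642127990723) 36.7
rim 274 ((675.1241455078125, -173.39732360839844), (134.07273864746094, 175.4961395263672), 7.531595706939697) 28.1
trayfloor [ 675.5 -184.3    4.4]
```

Request:
carry_out:
  dr:
    - [0,0,0.092]
    - [0,0,0.092]
    - [0,0,0.092]
    - [0,0,0.092]
    - [0,0,0.092]
  linear:
    - [0.018,0.031,0.005]
    - [0.018,0.031,0.005]
    - [0.018,0.031,0.005]
    - [0.018,0.031,0.005]
    - [0.018,0.031,0.005]
  jaw: [0.093,0.093,0.093,0.093,0.093]

```text
time: 0.6
tool_pos: [292.2, -355.1, 243.5]
orientation: [-2.868, -1.279, -0.0]
force: [0.5, -0.3, 0.4]
opening: 0.997
grasp_force: 0.0
```

Request:
carry_out:
  dr:
    - [0,0,0.092]
    - [0,0,0.092]
    - [0,0,0.092]
    - [0,0,0.092]
    - [0,0,0.092]
  linear:
    - [0.018,0.031,0.005]
    - [0.018,0.031,0.005]
    - [0.018,0.031,0.005]
    - [0.018,0.031,0.005]
    - [0.018,0.031,0.005]
  jaw: [0.093,0.093,0.093,0.093,0.093]

```text
time: 1.1
tool_pos: [382.2, -200.1, 268.6]
orientation: [-2.501, -1.9, 0.0]
force: [0.5, -0.4, 0.6]
opening: 0.999
grasp_force: 0.0
```

Request:
carry_out:
  dr:
    - [0,0,0.092]
    - [0,0,0.092]
    - [0,0,0.092]
    - [0,0,0.092]
    - [0,0,0.096]
  linear:
    - [0.018,0.031,0]
    - [0.018,0.031,0]
    - [0.018,0.031,0]
    - [0.018,0.031,0]
    - [0.018,0.031,0]
  jaw: [0.093,0.093,0.093,0.093,0.093]

```text
time: 1.6
tool_pos: [472.1, -45.1, 268.4]
orientation: [-1.997, -2.425, 0.0]
force: [0.8, -0.0, 0.2]
opening: 1.001
grasp_force: 0.0
```

Run:
```python
from h import *
s=ctrl.state(); M=R.from_rotvec(s['orientation']).as_matrix(); print(s['tool_pos'],M.round(3).tolist(),s['joint_pos'].round(2),s['time'])
d=cap('wrist','w1'); print(np.round(d['hand_eye'],2).tolist(),d['fovy'])
P=cloud(d).reshape(-1,3);c=d['frame'].reshape(-1,3).astype(int)
red=(c[:,0]>80)&(c[:,0]>2*c[:,1])&(c[:,0]>2*c[:,2])
Q=P[red&(P[:,2]>92)&(P[:,2]<110)]; print(len(Q),Q.mean(0),cv2.minAreaRect(Q[:,:2].astype(np.float32)))
Q=P[red&(P[:,2]>50)&(P[:,2]<66)]; print(len(Q),Q.mean(0),cv2.minAreaRect(Q[:,:2].astype(np.float32)))
```

```text
[472.14437128 -45.0911165  268.36918416] [[-0.192, 0.981, -0.001], [0.981, 0.192, 0.0], [0.0, -0.001, -1.0]] [-0.33  0.09  1.62 -0.    1.43 -0.52] 1.6
[[-0.0, -0.97, -0.26, 72.85], [1.0, -0.0, -0.0, 0.23], [-0.0, -0.26, 0.97, -166.28], [0.0, 0.0, 0.0, 1.0]] 71.75979955577657
895 [477.10100313 -42.43185224 100.03726374] ((477.7381591796875, -43.677005767822266), (21.16619300842285, 58.50578689575195), 10.900203704833984)
1327 [471.41658954 -41.78186117  58.90226875] ((472.6300354003906, -44.53328323364258), (59.586605072021484, 68.07445526123047), 10.031537055969238)
```

View pics/w1.png

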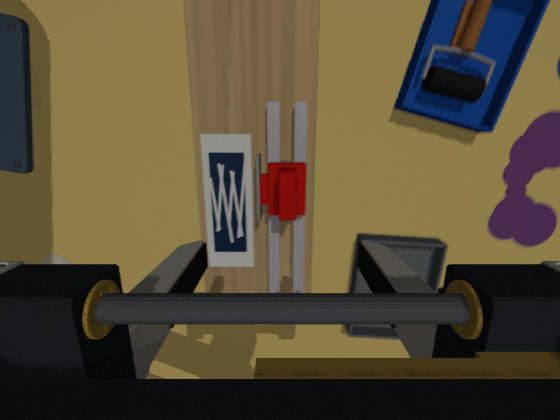

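The wrist picture shows the stop at (287,193), track vertical between (268..306), open end at row ~102, the blade at column 258. Next is a fit of the track angle.

Run:
```python
from h import *
d=load('w1');P=cloud(d);V,U=np.mgrid[:420,:560]
m=(P[...,2]>31)&(P[...,2]<44)&(U>262)&(U<312)&(V>90)&(V<235)
for r in (range(100,160,10)):
    q=P[r][m[r]]; print(r,q[:,0].min().round(1),q[:,0].max().round(1),q.mean(0).round(1))
Q=P[m&(V<158)][:,:2].astype(np.float32); r=cv2.minAreaRect(Q); print(r)
w=(P[...,2]>12)&(P[...,2]<24)&(U>180)&(U<330)&(V<100); 
for v in (5,50,95):
    q=P[v][w[v]]; print(v,q[0].round(1),q[-1].round(1))
t=(P[...,2]>24)&(P[...,2]<36)&(U>340)&(U<450)&(V>225)&(V<345); print(cv2.minAreaRect(P[t][:,:2].astype(np.float32)))
```

```text
Traceback (most recent call last):
ValueError: zero-size array to reduction operation minimum which has no identity
```

Run:
```python
from h import *
d=load('w1');P=cloud(d);V,U=np.mgrid[:420,:560]
m=(P[...,2]>31)&(P[...,2]<44)&(U>262)&(U<312)&(V>90)&(V<235)
for r in (range(105,160,10)):
    q=P[r][m[r]]; print(r,q[0].round(1),q[-1].round(1))
Q=P[m&(V<158)][:,:2].astype(np.float32); r=cv2.minAreaRect(Q); print(r)
w=(P[...,2]>12)&(P[...,2]<24)&(U>180)&(U<330)&(V<100); 
for v in (5,50,95):
    q=P[v][w[v]]; print(v,q[0].round(1),q[-1].round(1))
t=(P[...,2]>24)&(P[...,2]<36)&(U>340)&(U<450)&(V>225)&(V<345); print(cv2.minAreaRect(P[t][:,:2].astype(np.float32)))
```

```text
105 [432.6  56.5  37.9] [481.9  66.1  37.7]
115 [434.7  44.5  36.7] [484.5  54.2  37.3]
125 [437.   32.2  38.2] [487.2  42.   37.1]
135 [439.2  19.7  37.3] [489.8  29.6  37.9]
145 [441.5   7.   37.6] [491.2  16.7  37.8]
155 [443.9  -5.8  38.6] [494.    3.9  37.7]
((463.3259582519531, 30.149951934814453), (52.08711242675781, 68.83394622802734), 10.923653602600098)
5 [308.2 154.4  16.4] [474.1 186.5  16.8]
50 [317.4 104.5  16.4] [482.8 136.5  17.2]
95 [329.   51.   18.1] [493.6  83.1  17. ]
((677.2128295898438, -178.30191040039062), (130.39266967773438, 171.27052307128906), 6.915499210357666)
```

Request:
carry_out:
  dr:
    - [0,0,-0.003]
    - [0,0,0]
    - [0,0,0]
    - [0,0,0]
    - [0,0,0]
  linear:
    - [0.0054,0.0016,-0.03]
    - [0,0,-0.03]
    - [0,0,-0.03]
    - [0,0,-0.03]
    - [0,0,-0.03]
  jaw: [0.093,0.093,0.093,0.093,0.093]

```text
time: 2.15
tool_pos: [476.8, -45.0, 117.3]
orientation: [-2.006, -2.418, 0.0]
force: [0.1, -0.7, 0.5]
opening: 1.002
grasp_force: 0.0
```

Request:
carry_out:
  dr:
    - [0,0,0]
    - [0,0,0]
    - [0,0,0]
    - [0,0,0]
    - [0,0,0]
  linear:
    - [0,0,-0.015]
    - [0,0,-0.015]
    - [0,0,-0.01]
    - [0,0,-0.01]
    - [0,0,0]
  jaw: [0.093,0.08,0.07,0.06,0.05]

```text
time: 2.65
tool_pos: [476.4, -44.8, 67.6]
orientation: [-2.004, -2.416, 0.001]
force: [-0.4, 0.4, -0.1]
opening: 0.706
grasp_force: 0.0
```

Request:
carry_out:
  dr:
    - [0,0,0]
    - [0,0,0]
    - [0,0,0]
    - [0,0,0]
    - [0,0,0]
  linear:
    - [0,0,0]
    - [0,0,0]
    - [0,0,0]
    - [0,0,0]
    - [0,0,0]
  jaw: [0.04,0.032,0.029,0.027,0.026]

```text
time: 3.15
tool_pos: [477.5, -45.1, 69.0]
orientation: [2.005, 2.418, 0.0]
force: [0.9, -0.6, -0.5]
opening: 0.297
grasp_force: 0.0
```

Run:
```python
from h import *
s=ctrl.state(); print(s['tool_pos'],s['opening'],s['force'])
d=cap('wrist','w2')
```

```text
[477.4806869  -45.06487677  68.9681234 ] 0.2968439113729978 [ 0.90500314 -0.6473041  -0.53612682]
```

View pics/w2.png

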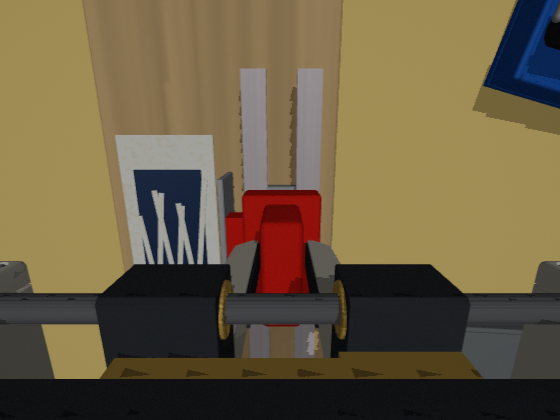

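The fin (262..302, row 250) sits centred between the fingers (about 258 and 306). I'll close gently.

Request:
carry_out:
  dr:
    - [0,0,0]
    - [0,0,0]
    - [0,0,0]
    - [0,0,0]
    - [0,0,0]
  linear:
    - [0,0,0]
    - [0,0,0]
    - [0,0,0]
    - [0,0,0]
    - [0,0,0]
  jaw: [0.024,0.023,0.022,0.021,0.02]

```text
time: 3.7
tool_pos: [477.0, -45.0, 68.6]
orientation: [-2.005, -2.418, 0.001]
force: [-1.8, -1.6, 1.5]
opening: 0.235
grasp_force: 30.0
```

Request:
carry_out:
  dr:
    - [0,0,0]
    - [0,0,0]
    - [0,0,0]
  linear:
    - [0,0,0]
    - [0,0,0]
    - [0,0,0]
  jaw: [0.018,0.014,0.01]

```text
time: 4.0
tool_pos: [477.1, -45.0, 68.6]
orientation: [-2.005, -2.418, 0.0]
force: [-3.1, -1.0, 1.9]
opening: 0.236
grasp_force: 30.0
```

Run:
```python
from h import *
s=ctrl.state(); print(s)
```

```text
{'time': 4.0, 'joint_pos': array([-3.27340638e-01,  2.95537229e-01,  1.89840952e+00, -2.12640429e-04,
        9.48076224e-01, -5.13268776e-01]), 'joint_vel': array([ 4.61990637e-04,  5.43281221e-04, -1.27923613e-03,  1.10689205e-04,
        7.89183256e-05, -2.86010097e-04]), 'tau': array([ 4.49374001e-01, -3.88654590e+01, -2.26222533e+01,  4.85111307e-01,
       -6.05087020e-01,  2.02877139e-02]), 'tool_pos': array([477.05475219, -45.04049674,  68.63583964]), 'orientation': array([-2.00526502e+00, -2.41792852e+00,  4.94677781e-04]), 'force': array([-3.12284686, -0.9967532 ,  1.85436848]), 'wrist_torque': array([-0.10770445,  0.3564442 ,  0.01713032]), 'grasp_force': 30.000380873680115, 'opening': 0.23608592445811086}
```

Request:
carry_out:
  dr:
    - [0,0,0]
    - [0,0,0]
    - [0,0,0]
  linear:
    - [-0.0003,0,0.001]
    - [0,0,0.0008]
    - [0,0,0]
  jaw: [0.01,0.01,0.01]

```text
time: 4.3
tool_pos: [476.9, -44.9, 70.2]
orientation: [-2.005, -2.418, -0.0]
force: [0.5, 0.2, -4.3]
opening: 0.234
grasp_force: 30.0
```

Request:
carry_out:
  dr:
    - [0,0,0]
    - [0,0,0]
    - [0,0,0]
    - [0,0,0]
    - [0,0,0]
  linear:
    - [-0.00055,0.00295,0]
    - [-0.00055,0.00295,0]
    - [-0.00055,0.00295,0]
    - [-0.00055,0.00295,0]
    - [-0.00055,0.00295,0]
  jaw: [0.01,0.01,0.01,0.01,0.01]

```text
time: 4.8
tool_pos: [474.2, -29.9, 70.5]
orientation: [-2.005, -2.418, -0.0]
force: [0.0, 0.8, -4.3]
opening: 0.233
grasp_force: 30.0
```

Request:
carry_out:
  dr:
    - [0,0,0]
    - [0,0,0]
    - [0,0,0]
    - [0,0,0]
    - [0,0,0]
  linear:
    - [-0.0011,0.0059,0]
    - [-0.0011,0.0059,0]
    - [-0.0011,0.0059,0]
    - [-0.0011,0.0059,0]
    - [-0.0011,0.0059,0]
  jaw: [0.01,0.01,0.01,0.01,0.01]

```text
time: 5.3
tool_pos: [468.6, -0.2, 70.5]
orientation: [-2.005, -2.418, 0.0]
force: [-0.5, -0.3, -3.3]
opening: 0.238
grasp_force: 30.0
```

Request:
carry_out:
  dr:
    - [0,0,0]
    - [0,0,0]
    - [0,0,0]
    - [0,0,0]
    - [0,0,0]
  linear:
    - [-0.0011,0.0059,0]
    - [-0.0011,0.0059,0]
    - [-0.0011,0.0059,0]
    - [-0.0011,0.0059,0]
    - [-0.0011,0.0059,0]
  jaw: [0.01,0.01,0.01,0.01,0.01]

```text
time: 5.8
tool_pos: [463.2, 29.2, 70.5]
orientation: [-2.006, -2.418, -0.0]
force: [0.3, -0.9, -4.5]
opening: 0.234
grasp_force: 30.0
```

Request:
carry_out:
  dr:
    - [0,0,0]
    - [0,0,0]
    - [0,0,0]
    - [0,0,0]
    - [0,0,0]
  linear:
    - [-0.0011,0.0059,0]
    - [-0.0011,0.0059,0]
    - [-0.0011,0.0059,0]
    - [-0.0011,0.0059,0]
    - [-0.0011,0.0059,0]
  jaw: [0.01,0.01,0.01,0.01,0.01]

```text
time: 6.3
tool_pos: [457.6, 58.7, 70.5]
orientation: [2.006, 2.418, 0.0]
force: [0.5, 0.4, -4.2]
opening: 0.234
grasp_force: 30.0
```

Request:
carry_out:
  dr:
    - [0,0,0]
    - [0,0,0]
    - [0,0,0]
    - [0,0,0]
    - [0,0,0]
  linear:
    - [-0.0011,0.0059,0]
    - [-0.0011,0.0059,0]
    - [-0.0011,0.0059,0]
    - [-0.0011,0.0059,0]
    - [-0.0011,0.0059,0]
  jaw: [0.01,0.01,0.01,0.01,0.01]

```text
time: 6.8
tool_pos: [452.1, 88.2, 70.4]
orientation: [-2.005, -2.418, 0.0]
force: [0.8, -0.4, -4.4]
opening: 0.233
grasp_force: 30.0
```

Request:
carry_out:
  dr:
    - [0,0,0]
    - [0,0,0]
    - [0,0,0]
    - [0,0,0]
    - [0,0,0]
  linear:
    - [-0.0011,0.0059,0]
    - [-0.0011,0.0059,0]
    - [-0.0011,0.0059,0]
    - [-0.0011,0.0059,0]
    - [-0.0011,0.0059,0]
  jaw: [0.01,0.01,0.01,0.01,0.01]

```text
time: 7.3
tool_pos: [446.6, 117.7, 70.4]
orientation: [-2.006, -2.418, 0.0]
force: [-0.4, 0.0, -4.5]
opening: 0.239
grasp_force: 30.0
```

Run:
```python
from h import *
s=ctrl.state(); print(s['tool_pos'],s['force'])
d=cap('side','s2'); cap('scene','sc2')
f=d['frame'][150:350,190:390,::-1]; cv2.imwrite('pics/s2c.png',cv2.resize(f,None,fx=3,fy=3,interpolation=cv2.INTER_CUBIC))
P=cloud(d);c=d['frame'].astype(int)
red=(c[...,0]>90)&(c[...,1]<60)&(c[...,2]<60)&(P[...,0]>350)&(P[...,0]<600)&(P[...,1]>0)&(P[...,1]<250); Q=P[red&(P[...,2]>50)]
print(len(Q),Q.min(0),Q.max(0))
```

```text
[446.59376335 117.7476564   70.43456408] [-0.39916305  0.00693217 -4.50194914]
295 [407.51739614  85.63126335  50.00548242] [464.10284734 158.9224158  163.84397477]
```

View pics/s2c.png

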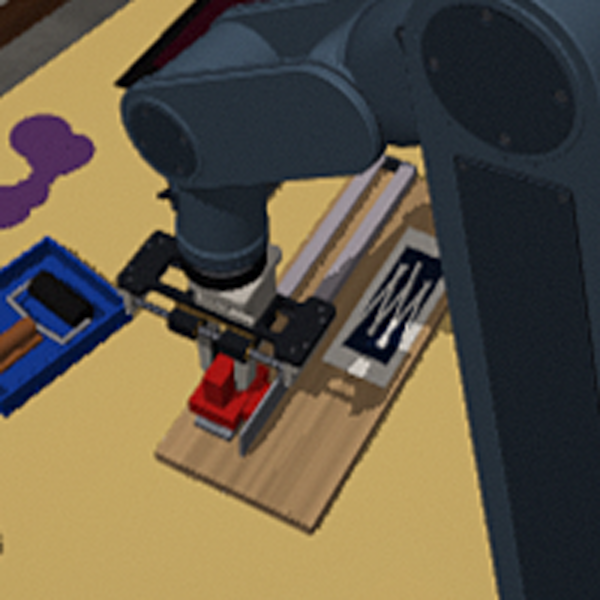

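The stop (crop 225,395) stands well past the track's open end (about 290,290), on bare wood. I'll lower it on the wood, then lift.

Request:
carry_out:
  dr:
    - [0,0,0]
    - [0,0,0]
    - [0,0,0]
    - [0,0,0]
    - [0,0,0]
  linear:
    - [0,0,-0.0008]
    - [0,0,-0.0007]
    - [0,0,0]
    - [0,0,0]
    - [0,0,0]
  jaw: [0.01,0.01,0.01,0.01,0.01]

```text
time: 7.9
tool_pos: [446.8, 117.1, 68.9]
orientation: [-2.006, -2.418, 0.0]
force: [0.7, 0.7, -4.6]
opening: 0.239
grasp_force: 30.0
```

Request:
carry_out:
  dr:
    - [0,0,0]
    - [0,0,0]
    - [0,0,0]
    - [0,0,0]
    - [0,0,0]
  linear:
    - [0,0,0.01]
    - [0,0,0.02]
    - [0,0,0.025]
    - [0,0,0.025]
    - [0,0,0.02]
  jaw: [0.01,0.01,0.01,0.01,0.01]

```text
time: 8.4
tool_pos: [447.1, 117.2, 171.2]
orientation: [2.005, 2.417, 0.002]
force: [0.8, -0.5, -4.9]
opening: 0.236
grasp_force: 30.0
```

Request:
carry_out:
  dr:
    - [0,0,-0.005]
    - [0,0,-0.005]
    - [0,0,-0.005]
    - [0,0,-0.005]
    - [0,0,-0.005]
  linear:
    - [0.0158,-0.0197,0]
    - [0.0158,-0.0197,0]
    - [0.0158,-0.0197,0]
    - [0.0158,-0.0197,0]
    - [0.0158,-0.0197,0]
  jaw: [0.01,0.01,0.01,0.01,0.01]

```text
time: 8.9
tool_pos: [526.2, 17.9, 169.7]
orientation: [2.036, 2.392, 0.0]
force: [0.7, 0.7, -4.6]
opening: 0.237
grasp_force: 30.0
```

Request:
carry_out:
  dr:
    - [0,0,-0.005]
    - [0,0,-0.005]
    - [0,0,-0.005]
    - [0,0,-0.005]
    - [0,0,-0.005]
  linear:
    - [0.0158,-0.0197,0]
    - [0.0158,-0.0197,0]
    - [0.0158,-0.0197,0]
    - [0.0158,-0.0197,0]
    - [0.0158,-0.0197,0]
  jaw: [0.01,0.01,0.01,0.01,0.01]

```text
time: 9.4
tool_pos: [605.2, -80.6, 169.5]
orientation: [-2.066, -2.367, -0.0]
force: [0.1, 0.4, -3.9]
opening: 0.238
grasp_force: 30.0
```

Request:
carry_out:
  dr:
    - [0,0,-0.005]
    - [0,0,-0.005]
    - [0,0,-0.005]
    - [0,0,0]
    - [0,0,0]
  linear:
    - [0.0158,-0.0197,0]
    - [0.0158,-0.0197,0]
    - [0.0158,-0.0197,0]
    - [0.0158,-0.0197,0]
    - [0.0158,-0.0197,0]
  jaw: [0.01,0.01,0.01,0.01,0.01]

```text
time: 9.9
tool_pos: [684.1, -179.1, 169.3]
orientation: [-2.083, -2.351, 0.0]
force: [0.5, -0.7, -3.2]
opening: 0.235
grasp_force: 30.0
```

Run:
```python
from h import *
s=ctrl.state(); print(s['tool_pos'],s['force'],s['orientation'])
d=cap('wrist','w3');P=cloud(d)
V,U=np.mgrid[:420,:560]
t=(P[...,2]>22)&(P[...,2]<38)&(np.hypot(P[...,0]-677,P[...,1]+177)<130)&(P[...,0]>600); print(t.sum(),cv2.minAreaRect(P[t][:,:2].astype(np.float32)))
```

```text
[ 684.07715824 -179.07577101  169.33658392] [ 0.45092745 -0.68950122 -3.19509221] [-2.08295315e+00 -2.35120659e+00  1.42452931e-04]
1912 ((676.7349243164062, -172.20567321777344), (130.14382934570312, 157.5791778564453), 6.930911540985107)
```

View pics/w3.png

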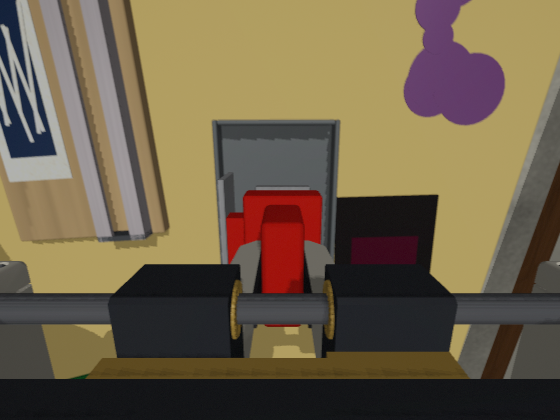

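The tray surrounds the held stop evenly (tray walls at columns 217 and 337; blade at 225, block's edge at 321). Lowering.

Request:
carry_out:
  dr:
    - [0,0,0]
    - [0,0,0]
    - [0,0,0]
    - [0,0,0]
    - [0,0,0]
  linear:
    - [0,0,-0.02]
    - [0,0,-0.025]
    - [0,0,-0.025]
    - [0,0,-0.02]
    - [0,0,-0.01]
  jaw: [0.01,0.01,0.01,0.01,0.01]

```text
time: 10.45
tool_pos: [682.3, -177.6, 66.8]
orientation: [-2.08, -2.349, 0.002]
force: [0.4, 0.5, -4.7]
opening: 0.234
grasp_force: 30.0
```

Request:
carry_out:
  dr:
    - [0,0,0]
    - [0,0,0]
    - [0,0,0]
    - [0,0,0]
    - [0,0,0]
  linear:
    - [0,0,-0.005]
    - [0,0,-0.003]
    - [0,0,-0.002]
    - [0,0,-0.001]
    - [0,0,-0.001]
  jaw: [0.01,0.01,0.01,0.01,0.01]

```text
time: 10.95
tool_pos: [684.2, -178.4, 57.8]
orientation: [2.082, 2.351, 0.001]
force: [0.4, 0.2, -3.7]
opening: 0.235
grasp_force: 30.0
```

Request:
carry_out:
  dr:
    - [0,0,0]
    - [0,0,0]
    - [0,0,0]
    - [0,0,0]
  linear:
    - [0,0,-0.0008]
    - [0,0,-0.0007]
    - [0,0,-0.0005]
    - [0,0,0]
  jaw: [0.01,0.01,0.01,0.01]

```text
time: 11.35
tool_pos: [683.9, -178.4, 55.7]
orientation: [2.083, 2.351, 0.0]
force: [-0.4, 0.6, 1.4]
opening: 0.232
grasp_force: 30.0
```

The tray floor now carries the stop. Releasing.

Request:
carry_out:
  dr:
    - [0,0,0]
    - [0,0,0]
    - [0,0,0]
    - [0,0,0]
    - [0,0,0]
  linear:
    - [0,0,0]
    - [0,0,0]
    - [0,0,0]
    - [0,0,0]
    - [0,0,0]
  jaw: [0.022,0.026,0.035,0.045,0.055]

```text
time: 11.85
tool_pos: [683.9, -178.3, 55.0]
orientation: [2.083, 2.351, 0.0]
force: [-0.4, 1.3, 0.3]
opening: 0.49
grasp_force: 0.0
```

Request:
carry_out:
  dr:
    - [0,0,0]
    - [0,0,0]
    - [0,0,0]
    - [0,0,0]
    - [0,0,0]
  linear:
    - [0,0,0.01]
    - [0,0,0.02]
    - [0,0,0.03]
    - [0,0,0.03]
    - [0,0,0.03]
  jaw: [0.06,0.06,0.06,0.06,0.06]

```text
time: 12.35
tool_pos: [683.7, -178.2, 176.9]
orientation: [2.083, 2.351, 0.0]
force: [0.5, -0.1, 0.2]
opening: 0.642
grasp_force: 0.0
```

Request:
carry_out:
  dr:
    - [0,0,0]
    - [0,0,0]
    - [0,0,0]
    - [0,0,0]
    - [0,0,0]
  linear:
    - [-0.01,0,0.03]
    - [-0.01,0,0.03]
    - [-0.01,0,0.01]
    - [0,0,0]
    - [0,0,0]
  jaw: [0.06,0.06,0.06,0.06,0.06]

```text
time: 12.85
tool_pos: [653.2, -178.1, 244.0]
orientation: [-2.083, -2.351, 0.0]
force: [0.6, -0.2, -1.3]
opening: 0.646
grasp_force: 0.0
```

Run:
```python
from h import *
s=ctrl.state(); print(s['tool_pos'],s['force'])
d=cap('wrist','w4')
P=cloud(d).reshape(-1,3);c=d['frame'].reshape(-1,3).astype(int)
red=(c[:,0]>80)&(c[:,0]>2*c[:,1])&(c[:,0]>2*c[:,2])&(np.hypot(P[:,0]-684,P[:,1]+178)<70)
Q=P[red&(P[:,2]>78)]; print(np.median(Q[:,2]),cv2.minAreaRect(Q[:,:2].astype(np.float32)))
```

```text
[ 653.239639   -178.10744614  243.98628598] [ 0.59757172 -0.16133315 -1.2562176 ]
87.16715924545286 ((684.497314453125, -177.49813842773438), (22.1140079498291, 59.10215759277344), 6.668654441833496)
```

View pics/w4.png

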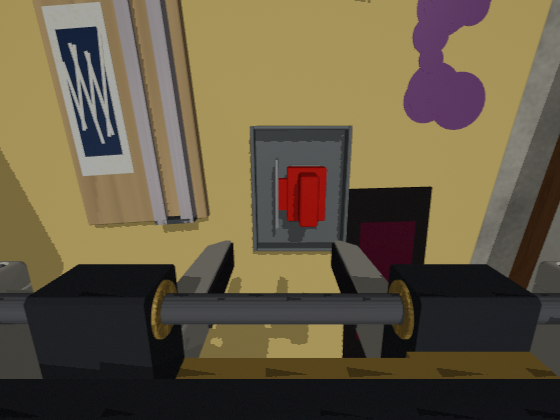

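The stop (305,197) stands upright in the grey tray (252..350, 127..252), with its fin top at z 87 and its centre about 7 mm off in tray x. The gripper is clear.

```bash
python3 -c "
from cell import ctrl
print(ctrl.hand_in())"
```

```text
the job is handed in; nothing more can be done
None
```

I slid the stop clear of the track, lifted it, set it down upright in the grey tray about 7 mm off centre in x, let go, and handed in at about 13 s; no verdict came back, and the brayer, tin and bottle were never touched.

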